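# Secure the pots in the packing cradle

### The arm

A 7-joint arm with a two-finger parallel gripper is mounted at the origin on the work surface. World frame = base frame: x ahead of the robot, y to its left, z up, the work surface at z = 0. Lengths are in m, angles in rad, forces in N, time in s.
With the tool pointing down it reaches from about 0.4 to 0.9 m from the base axis. Payload 5.5 kg.
Tool frame: the origin (TCP) lies on the centre line of the jaws, within the pads' length; the fingertips stand arm.tips_ahead ahead of it and the grasp point (between the pads) lies 5 mm behind it (arm.tips_ahead is the distance from the TCP to the fingertips, in m); y points along the fingers, x is the direction in which the jaws open and shut, and the axes are right-handed (so a half turn about y gives the same grasp; the last joint's range is limited). The gripper opens to 85 mm and grips with 20 to 120 N. Pads are 22 mm wide; open, the fingers measure 114 mm over their backs; the gripper's body (76 mm by 85 mm) begins 54 mm behind the grasp point. The pads swing forward as they close: fully open they stand 13 mm farther back than shut.
Start: joints at [-1.056, 0.501, -0.427, 1.55, 0.221, 1.138, -0.21], TCP at [0.162, 0.63, 0.245] pointing down, gripper open.
Joint ranges: [-2.88, 2.88], [-0.31, 2.03], [-1.54, 1.56], [0.2, 2.42], [-1.41, 4.55], [0.19, 2.02], [-2.57, 2.57]. Speed limits (rad/s): [2.57, 2.57, 3.14, 3.14, 3.14, 3.14, 3.14].

### API

Orientations are given as a rotation vector (axis times angle).
In Python, from bench import arm gives the robot as it stands.
- The arm moves only by the tool carry_out, never from a script. Its argument "motion" is one flat list of numbers, 7 for each row, row after row: the finger opening in mm, from 0 to 85.4, then the shift along the tool's x, y, z in mm, then the turn, a rotation vector about the tool's x, y, z in degrees. In form: [hand, x, y, z, ax, ay, az, hand, x, y, z, ax, ay, az, ...]. A call has 1 to 20 rows; each row is the pose to reach, as a shift and turn from the pose measured when the call began, along the tool's axes at that moment; what a row does not reach only later rows make up. A row lasts 1/10 s, in which the tool goes at most 50 mm and 8.59 degrees, less where a joint would pass 70% of its speed; a pose out of reach is approached as far as the arm can. A call with a gripper value outside its range is refused whole. The fingers move at their own pace and stop on an object; "squeeze" is the grip in N (left out, the last holds). Time passes only in rows, so rows that repeat a pose let the fingers close. It gives the time, the measured TCP pose, the force and the opening at its end, in the units of the state.
- arm.state(): the state, without advancing time (a new reading comes with each control period).
- arm.read_camera(name): name is "side" or "top"; returns a dict with "frame" (384x512x3 uint8, red, green, blue), "fx", "fy", "cx", "cy" (pixels), "dist_coeffs" ([k1, k2, p1, p2, k3] as OpenCV has them; the pictures are not rectified), "world_from_camera" (4x4, takes a point from camera to world coordinates). Camera axes: x right, y up, looking along -z (the intrinsics and any distortion apply to the point x, -y, -z); pixel columns grow to the right and rows downward; lengths in m; the calibration is good to about 2 mm. A picture is of the moment at which its call begins. There is no depth.
- arm.job_done(): hands the job in, once; it reports no verdict.
The state is a dict: "time": time; "qpos": joint angles; "joint_velocities": joint speeds; "joint_torque": joint torques, N m; "tcp_pos": TCP position; "tool_rot": TCP orientation; "ft_force": force on the tool from outside, world axes, zero at the start; "moment": the same for the moment, N m; "gripper_width": opening from 0.0 (shut) to 1.0 (fully open).
Only numpy, scipy, OpenCV 4.12 (cv2) and the standard library are available. Lean on these libraries where they do the work, as an engineer would, in place of code of your own. Each camera call takes 0.05 s, during which the arm holds its last target.

### The job

Secure the two square pots in the wooden cradle. First swing the steel hasp over until it lies level over its staple; then pull up the black plunger knob on the sliding end stop, slide the stop exactly one hole (50 mm) closer to the pots and let the pin drop fully home in that hole. Do not shove or tip these pots or the bowl and round pot nearby, and do not let go: finish while still gripping the knob, with the pin held down in its hole.

Things in the scene. Friction and masses are not known exactly. Their poses are not given: they have to be found in the camera images.
- cradle: Fixed plywood board 180 (x) x 460 (y) x 12 mm on the table; origin at the centre of its underside, z up. It stands level, turned about z. Along its middle, at its -y end, runs a steel rail 32 mm wide whose top is 36 mm above the table, with four holes 50 mm apart at y = -180, -130, -80 and -30 mm. Two jade-green pots stand at its +y end between low lips (top 32 mm) and an end wall (67 mm high). Everything is mounted on it and turns with it
- stop (a joint): Aluminium end stop sliding on the rail: saddle 60 x 70 mm (top 47 mm above the table), two arms (the next hole shows between them) and a plate 130 mm wide, 78 mm high, its face 73 mm from the pin. Value in m along the cradle's +y, towards the pots: 0 = pin at its starting hole (cradle y = -130 mm), 0.05 = at the next (y = -80 mm), 0.10 = the one after. Friction 2 N; pin play 2 mm either way
- plunger (a joint): Spring plunger (10 mm pin with a round nose) in the stop: lift of the pin in m, straight up. 0 = fully down, 10 mm deep in its hole; above 0.010 the nose is clear of the rail and the stop can slide; 0.018 = upper limit. A spring presses it down with about 3 N at 0 and 6 N at the top. Let down between holes it rides on the rail at 0.010
- knob (a point): Centre of the plunger's black upright cylindrical knob, diameter 28 mm, 28 mm high; 80 mm above the table when the pin is down. 19 mm of free height lies between the knob's underside and the saddle (but for a collar 22 mm in diameter under the knob)
- hasp (a joint): Hasp: a flat steel strap 60 mm wide, 4 mm thick, 165 mm long, with a slot near its end. Angle in rad about a level hinge along the cradle's y: 0 = closed, level, its slot over the staple and pointing to the cradle's -x; pi/2 = standing straight up; 1.9 = limit, leaning back to +x. The stiff hinge stays where it is left (about 0.18 N m)
- hasp_hinge (a point): Hinge axis of the hasp, 85 mm above the table, at the middle of the strap's width (cradle x = +85, y = +83 mm)
- hasp_push (a point): Point in the middle of the strap (of width and thickness), 115 mm from the hinge: a good place to push, before the slot, which begins at 132 mm
- staple (a point): Top of the steel post under the staple, 82 mm above the table (cradle x = -58, y = +83 mm). The staple is a loop 19 mm wide along y, 5 mm thick; it stands up to 98 mm above the table
- pot_a_mid (a point): Centre (half-way up) of the square pot nearer the stop: 70 mm square at the rim, 60 mm high, standing on the cradle board (rim 72 mm above the table)
- pot_b_mid (a point): The same for the second pot, of the same shape, beside the end wall
- white_bowl_mid (a point): Centre of a white bowl, 100 mm across, 55 mm high, on the table; a bystander
- brown_pot_mid (a point): Centre of a brown round pot, 80 mm across, 60 mm high, on the table; a bystander
Mind the look-alikes: they are no part of the job. What is shaped like the part that bears pot_a_mid but green or yellow is not meant.

How it is judged:
On the way, in this order (a step that is already met when the one before it is completed fails the run):
1. the hasp lies closed over its staple while the pin is still in its starting hole (value of joint hasp below 0.06 rad and value of joint plunger below 0.004 m and value of joint stop below 0.006 m), for 0.2 s.
2. the plunger is pulled up clear of the rail at the starting hole, the hasp closed (value of joint plunger above 0.0095 m and value of joint stop below 0.02 m and value of joint hasp below 0.08 rad), for 0.05 s.
3. the stop stands at the next hole with the pin fully down (value of joint stop between 0.045 and 0.055 m and value of joint plunger below 0.0025 m), for 0.2 s.
At the end, for the whole second after the job is handed in: The hasp is closed (within 0.08 rad), the stop is at the next hole (0.050 m, within 5 mm) at rest with the pin down (within 2.5 mm), the pots stand upright, and the gripper still holds the knob (more than 2 N between fingers and knob, the knob between the fingers) (all of step 3 and value of joint hasp below 0.08 rad and contact force between the fingers and plunger above 2 N and velocity of joint stop between -0.01 and 0.01 m/s and distance between knob and the grasp point below 0.04 m and angle between each of pot_a_mid, pot_b_mid's own z axis and vertical below 0.15 rad); the arm keeps its last pose, push and grip.
It fails at once if the pot nearer the stop is shoved or tipped (distance of pot_a_mid from where it was at the start of the episode above 0.025 m or angle between pot_a_mid's own z axis and vertical above 0.35 rad).
It fails at once if the pot by the end wall is shoved or tipped (distance of pot_b_mid from where it was at the start of the episode above 0.025 m or angle between pot_b_mid's own z axis and vertical above 0.35 rad).
It fails at once if the white bowl is shoved or tipped (distance of white_bowl_mid from where it was at the start of the episode above 0.03 m or angle between white_bowl_mid's own z axis and vertical above 0.35 rad).
It fails at once if the brown pot is shoved or tipped (distance of brown_pot_mid from where it was at the start of the episode above 0.03 m or angle between brown_pot_mid's own z axis and vertical above 0.35 rad).
It also fails if it takes over 56 s, if anything falls off the work surface, if the arm or the gripper's body presses on something with over 40 N, if the wrist force passes 120 N, or if a joint passes its speed limit or range.

## Working session

There is one attempt and no reset: what is moved stays moved. The work goes in short steps, Python scripts to look and compute and a tool call to move; the robot and the scene stay as the last step left them, time stands still between calls to the robot, and variables do not carry over. Pictures are saved under pics/ and viewed, and the job is handed in when it is done.

Besides the shell and the picture viewer there is one more tool, called after "Call:" as name(argument=value, ...) on one line, values as JSON. carry_out: Moves the arm, as the interface text tells. Its arguments: {"type":"object","properties":{"motion":{"type":"array"},"squeeze":{"type":"number"}},"required":["motion"]}

```bash
ls; mkdir -p pics
python3 - <<'E'
from bench import arm
import cv2,numpy as np
np.set_printoptions(precision=4,suppress=True)
print(arm.state(), arm.tips_ahead)
for n in("side","top"):
    d=arm.read_camera(n)
    cv2.imwrite(f"pics/{n}0.png",cv2.resize(d["frame"][:,:,::-1],(800,600),interpolation=cv2.INTER_CUBIC))
    np.save(f"{n}0.npy",d,allow_pickle=True)
    print(n,{k:v for k,v in d.items() if k!="frame"})
E
```

```text
pics
{'time': 0.0, 'qpos': array([-1.0558,  0.5019, -0.4268,  1.5515,  0.2208,  1.1383, -0.2103]), 'joint_velocities': array([-0.0016, -0.0006, -0.0001, -0.0011,  0.0003,  0.0007,  0.0024]), 'joint_torque': array([  0.    , -56.9511,  -5.8163, -28.0935,   0.0106,   0.0118,
         0.    ]), 'tcp_pos': array([0.1618, 0.6288, 0.2443]), 'tool_rot': array([-1.319 , -1.0206,  1.0233]), 'ft_force': array([ 0.4889, -0.1153, -1.0304]), 'moment': array([ 0.0041, -0.0159,  0.0569]), 'gripper_width': 0.9998919936170095} 0.014
side {'fx': 426.3711173572628, 'fy': 426.3711173572628, 'cx': 251.12055092496757, 'cy': 201.34257039241183, 'dist_coeffs': array([0.0129, 0.    , 0.    , 0.    , 0.    ]), 'world_from_camera': array([[ 0.9343,  0.2561, -0.2478,  0.2095],
       [-0.3563,  0.6842, -0.6364, -0.8016],
       [ 0.0066,  0.6829,  0.7305,  1.0031],
       [ 0.    ,  0.    ,  0.    ,  1.    ]])}
top {'fx': 461.01737591146366, 'fy': 461.01737591146366, 'cx': 260.6518355187191, 'cy': 191.2932851503875, 'dist_coeffs': array([-0.154,  0.   ,  0.   ,  0.   ,  0.   ]), 'world_from_camera': array([[-0.0109,  0.9992, -0.0377,  0.4604],
       [-0.9999, -0.0112, -0.0062, -0.0012],
       [-0.0066,  0.0377,  0.9993,  1.6861],
       [ 0.    ,  0.    ,  0.    ,  1.    ]])}
```

View pics/top0.png

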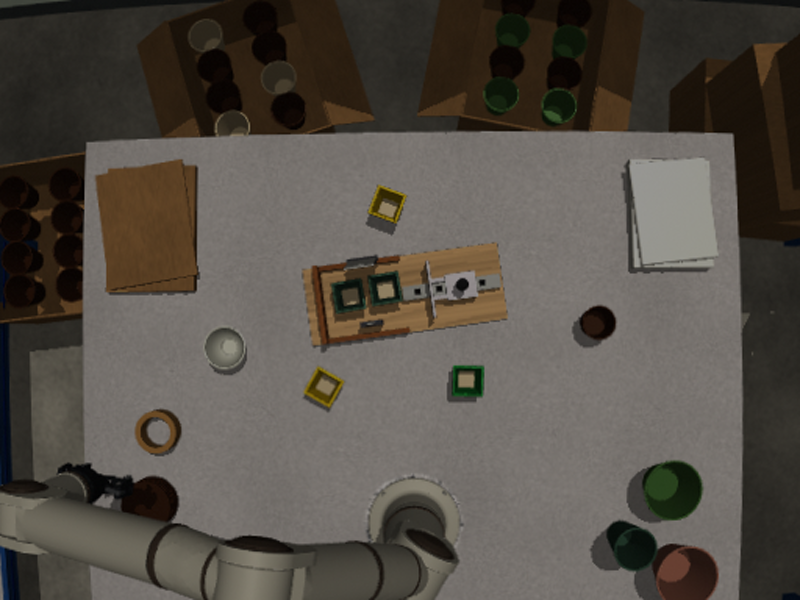

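View pics/side0.png

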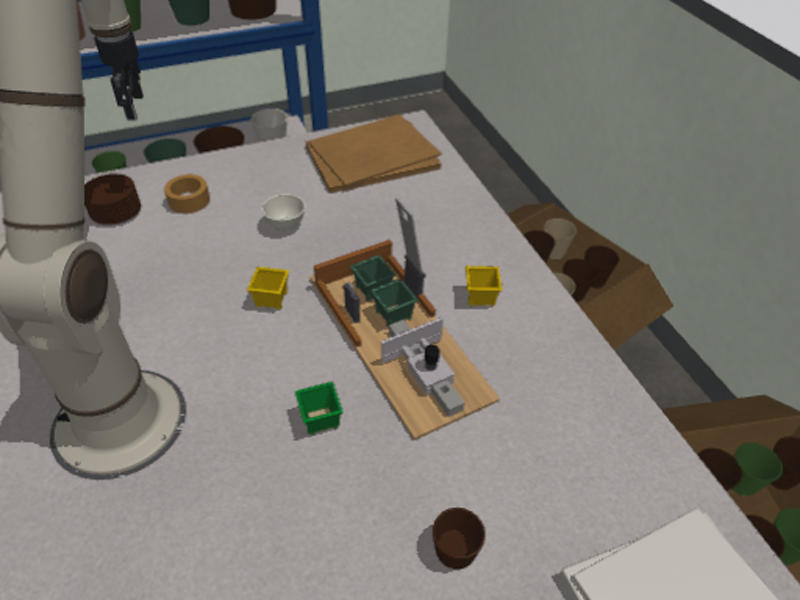

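The top view shows the cradle at about (405,295), turned slightly. The knob is at (461,285), the jade pots at (348,295) and (385,290), and the hasp is up at (362,262), with its hinge on the far side. The side view shows the hasp standing at (408,235) and the knob at (432,355). The bowl, brown pot, yellow pots and green pot stand clear of the cradle.

```bash
cat > h.py <<'E'
import numpy as np,cv2
np.set_printoptions(precision=4,suppress=True)
def K(d): return np.array([[d['fx'],0,d['cx']],[0,d['fy'],d['cy']],[0,0,1]])
def ray(d,uv):
    p=cv2.undistortPoints(np.array(uv,float).reshape(-1,1,2),K(d),np.array(d['dist_coeffs'])).reshape(-1,2)
    T=d['world_from_camera']; v=np.c_[p[:,0],-p[:,1],-np.ones(len(p))]@T[:3,:3].T
    return T[:3,3],v/np.linalg.norm(v,axis=1)[:,None]
def onz(d,uv,z):
    o,v=ray(d,uv); return o+v*((z-o[2])/v[:,2])[:,None]
def proj(d,P):
    T=np.linalg.inv(d['world_from_camera']); c=np.atleast_2d(P)@T[:3,:3].T+T[:3,3]
    c=c*[1,-1,-1]
    return cv2.projectPoints(c,np.zeros(3),np.zeros(3),K(d),np.array(d['dist_coeffs']))[0].reshape(-1,2)
def tri(d1,u1,d2,u2):
    o1,a=ray(d1,[u1]);o2,b=ray(d2,[u2]);a=a[0];b=b[0]
    s=np.linalg.lstsq(np.c_[a,-b],o2-o1,rcond=None)[0]
    p,q=o1+a*s[0],o2+b*s[1]; return (p+q)/2,np.linalg.norm(p-q)
def load(n): return np.load(n,allow_pickle=True).item()
E
python3 - <<'E'
from h import *
t,s=load('top0.npy'),load('side0.npy')
f=t['frame'][145:230,185:335,::-1]; cv2.imwrite('pics/topz.png',cv2.resize(np.clip(f*1.6,0,255).astype('uint8'),None,fx=5.3,fy=5.3,interpolation=cv2.INTER_CUBIC))
f=s['frame'][120:285,190:325,::-1]; cv2.imwrite('pics/sidez.png',cv2.resize(np.clip(f*1.4,0,255).astype('uint8'),None,fx=3.6,fy=3.6,interpolation=cv2.INTER_CUBIC))
# board mask: wood colour
hsv=cv2.cvtColor(t['frame'],cv2.COLOR_RGB2HSV)
print(hsv[200,310],hsv[160,300],hsv[240,250])
E
```

```text
[ 16 126 134] [ 17 128 138] [ 15  21 121]
```

View pics/topz.png

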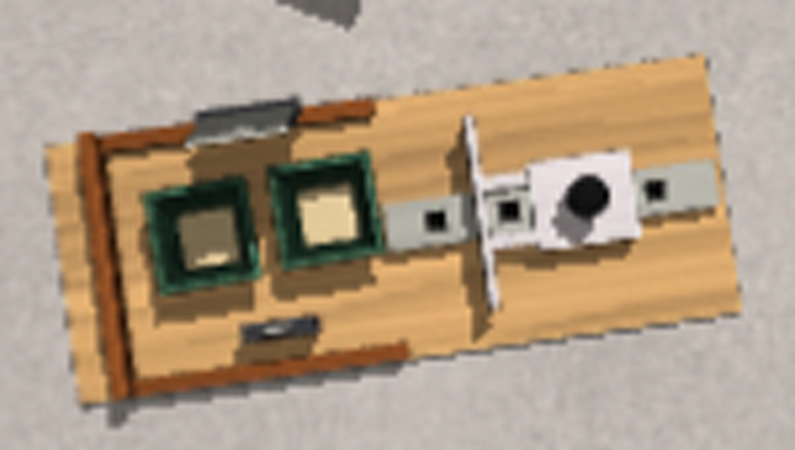

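View pics/sidez.png

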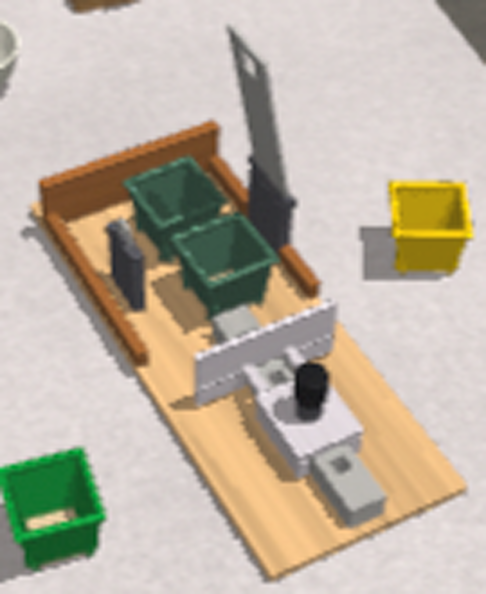

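```bash
cat >> h.py <<'E'
def R2(yaw): return np.array([[np.cos(yaw),-np.sin(yaw),0],[np.sin(yaw),np.cos(yaw),0],[0,0,1]])
E
python3 - <<'E'
from h import *
t,s=load('top0.npy'),load('side0.npy')
for d in (t,s):
    hsv=cv2.cvtColor(d['frame'],cv2.COLOR_RGB2HSV)
    m=((hsv[...,0]<25)&(hsv[...,0]>3)&(hsv[...,1]>70)).astype('uint8')*255
    roi=np.zeros_like(m)
    if d is t: roi[145:230,185:335]=255
    else: roi[150:285,195:322]=255
    m&=roi
    m=cv2.morphologyEx(m,cv2.MORPH_OPEN,np.ones((3,3)))
    cs,_=cv2.findContours(m,cv2.RETR_EXTERNAL,cv2.CHAIN_APPROX_NONE); c=max(cs,key=cv2.contourArea).reshape(-1,2)
    P=onz(d,c,.012)[:,:2].astype(np.float32)
    r=cv2.minAreaRect(P*1000); print(r)
    print(cv2.boxPoints(r), onz(d,c,0.012)[:,:2].min(0))
# manual zoom points: corner
def zt(p): return np.array(p)/5.3+[185,145]-.4
def zs(p): return np.array(p)/3.6+[190,120]-.4
k,e=tri(t,zt((588,191)),s,zs((313,370)));print('knob top',k,e)
print(onz(t,[zt((588,191))],.094),onz(t,[zt((655,190)),zt((510,210)),zt((435,220))],.036))
print('corners',onz(t,[zt((705,57)),zt((740,313)),zt((82,404)),zt((45,145))],.012))
E
```

```text
((537.73046875, 16.744735717773438), (184.78382873535156, 459.7266845703125), 7.185390949249268)
[[ 417.3128  233.2465]
 [ 474.8155 -222.8698]
 [ 658.1482 -199.757 ]
 [ 600.6454  256.3593]] [ 0.4213 -0.221 ]
((546.869873046875, 28.152755737304688), (208.135986328125, 491.7874450683594), 6.9004011154174805)
[[ 414.0131  259.7622]
 [ 473.0983 -228.463 ]
 [ 679.7267 -203.4567]
 [ 620.6415  284.7685]] [ 0.419  -0.2264]
knob top [ 0.5553 -0.1121  0.0969] 0.001354691922001092
[[ 0.5561 -0.1125  0.094 ]] [[ 0.5598 -0.162   0.036 ]
 [ 0.5473 -0.0636  0.036 ]
 [ 0.5411 -0.0128  0.036 ]]
corners [[ 0.6527 -0.2005  0.012 ]
 [ 0.476  -0.2217  0.012 ]
 [ 0.4185  0.2308  0.012 ]
 [ 0.5971  0.2554  0.012 ]]
```

```bash
cat >> h.py <<'E'
C0=np.array([.537,.0167,0]);YAW=np.radians(7.17)
def cw(x,y,z): return C0+R2(YAW)@np.array([x,y,z])
E
python3 - <<'E'
from h import *
from scipy.spatial.transform import Rotation as R
t,s=load('top0.npy'),load('side0.npy')
def zt(p): return np.array(p)/5.3+[185,145]-.4
def zs(p): return np.array(p)/3.6+[190,120]-.4
inv=lambda d,p:(p+.4-np.array([185,145]))*5.3 if d is t else (p+.4-np.array([190,120]))*3.6
for th in (1.4,1.5,1.57,1.65,1.75,1.85):
    o=[]
    for yy in (53,113):
        P=cw(85-165*np.cos(th),yy+0,85+165*np.sin(th)) if 0 else C0+R2(YAW)@np.array([.085-.165*np.cos(th),yy/1000,.085+.165*np.sin(th)])
        o+= [inv(t,proj(t,P)[0]),inv(s,proj(s,P)[0])]
    print(th,*[x.round() for x in o])
for y in (53,113): 
    P=C0+R2(YAW)@np.array([.085,y/1000,.085]); print('hinge',inv(t,proj(t,P)[0]),inv(s,proj(s,P)[0]))
print('knob',inv(t,proj(t,C0+R2(YAW)@np.array([0,-.13,.094]))[0]))
P=C0+R2(YAW)@np.array([-.058,.083,.098]); print('staple',inv(t,proj(t,P)[0]),inv(s,proj(s,P)[0]), P)
print(R.from_rotvec([-1.319,-1.0206,1.0233]).as_matrix())
E
```

```text
1.4 [285. 127.] [266.  63.] [185. 141.] [230.  22.]
1.5 [282.  99.] [284.  55.] [181. 113.] [247.  14.]
1.57 [279.  80.] [297.  50.] [178.  94.] [260.   9.]
1.65 [276.  58.] [311.  46.] [176.  72.] [274.   5.]
1.75 [273.  31.] [329.  42.] [172.  45.] [291.   2.]
1.85 [269.   5.] [346.  40.] [170.  19.] [308.   0.]
hinge [293.2764 106.1556] [288.8663 202.1579]
hinge [203.0657 118.6303] [255.4407 161.0331]
knob [587.691  195.3667]
staple [275.9698 327.7193] [124.5098 223.492 ] [0.4691 0.0918 0.098 ]
[[ 0.2491 -0.0006 -0.9685]
 [ 0.9685 -0.0019  0.2491]
 [-0.002  -1.      0.0001]]
```

Call:
carry_out(motion=[0, 0, -40, 0, 0, 0, 0, 0, 0, -80, 0, 0, 0, 0, 0, -20, -110, -35, 0, 4, 0, 0, -41, -110, -70, 0, 8, 0, 0, -62, -110, -106, 0, 12, 0, 0, -84, -110, -142, 0, 16, 0, 0, -105, -110, -178, 0, 20, 0, 0, -126, -110, -214, 0, 24, 0, 0, -147, -110, -250, 0, 28, 0, 0, -168, -110, -286, 0, 32, 0, 0, -190, -110, -322, 0, 36, 0, 0, -211, -110, -358, 0, 40, 0, 0, -232, -110, -394, 0, 44, 0, 0, -253, -110, -430, 0, 48, 0, 0, -274, -110, -466, 0, 52, 0, 0, -295, -110, -502, 0, 56, 0, 0, -316, -110, -538, 0, 60, 0, 0, -338, -110, -574, 0, 64, 0, 0, -355, -110, -604, 0, 67, 0, 0, -367, -110, -625, 0, 68.4, 0], squeeze=40)

```text
time: 2.1
tcp_pos: [0.6771, 0.1147, 0.354]
tool_rot: [-1.572, -0.093, 0.096]
ft_force: [-0.1, -0.2, 0.8]
gripper_width: -0.001
```

```bash
cat >> h.py <<'E'
from scipy.spatial.transform import Rotation as Rot
def rel(st,P,yaw=None):
    R=Rot.from_rotvec(st['tool_rot']); 
    sh=R.inv().apply(np.array(P)-st['tcp_pos'])*1000
    out=[sh]
    if yaw is not None:
        c,s_=np.cos(yaw),np.sin(yaw)
        T=Rot.from_matrix(np.array([[c,0,-s_],[s_,0,c],[0,-1,0]]))
        out.append(np.degrees((R.inv()*T).as_rotvec()))
    return out
def cr(P): return R2(YAW).T@(np.array(P)-C0)
E
python3 - <<'E'
from h import *
from bench import arm
st=arm.state();print(st['qpos'],st['tool_rot']);print(cr(st['tcp_pos']))
print(rel(st,st['tcp_pos'],YAW), Rot.from_rotvec(st['tool_rot']).as_matrix())
for n in("side","top"):
    d=arm.read_camera(n);np.save(f"{n}1.npy",d,allow_pickle=True)
    f=d['frame'][100:285,150:370] if n=='side' else d['frame'][100:250,150:350]
    cv2.imwrite(f"pics/{n}1.png",cv2.resize(np.clip(f[:,:,::-1]*1.4,0,255).astype('uint8'),None,fx=3.2,fy=3.2,interpolation=cv2.INTER_CUBIC))
E
```

```text
[-0.2494  0.4648  0.0616  1.3203 -0.0251  1.3593 -0.0685] [-1.572  -0.0934  0.0959]
[0.1512 0.0798 0.354 ]
[array([0., 0., 0.]), array([ 0.1824, -0.2662, -0.103 ])] [[ 0.9927 -0.0014 -0.1202]
 [ 0.1202 -0.0034  0.9927]
 [-0.0018 -1.     -0.0032]]
```

View pics/side1.png

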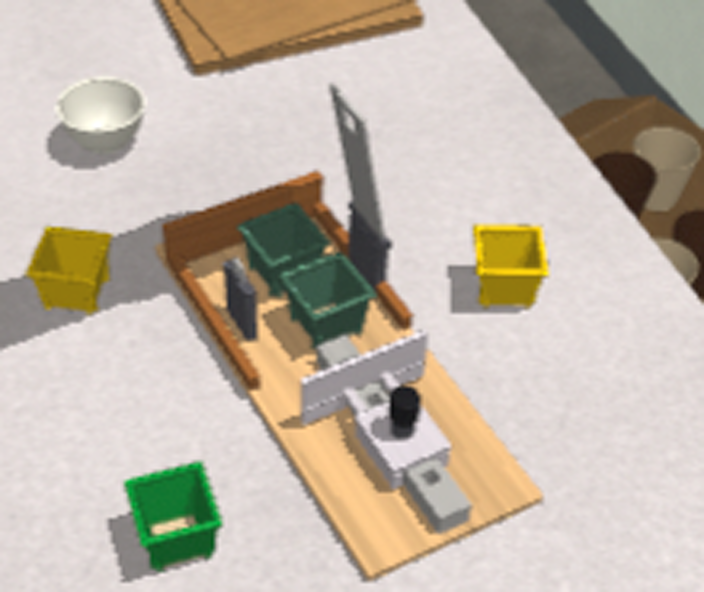

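View pics/top1.png

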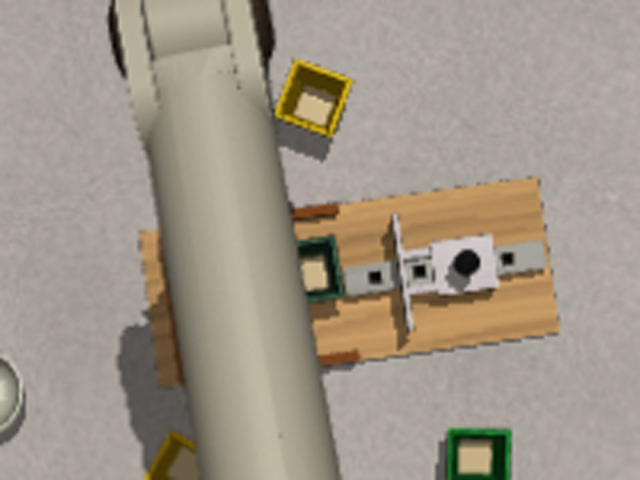

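Call:
carry_out(motion=[0, 0, 45, 1, 0, 0, 0, 0, 0, 90, 2, 0, 0, 0, 0, 130, 3, 0, 0, 0, 0, 146, 3, 0, 0, 0, 0, -20, 146, 3, 0, 0, 0, 0, -45, 146, 3, 0, 0, 0, 0, -60, 146, 3, 0, 0, 0, 0, -69, 146, 3, 0, 0, 0, 0, -79, 148, 3, 0, 0, 0, 0, -89, 152, 3, 0, 0, 0, 0, -99, 156, 3, 0, 0, 0, 0, -109, 161, 3, 0, 0, 0, 0, -118, 168, 3, 0, 0, 0, 0, -126, 175, 3, 0, 0, 0, 0, -134, 183, 3, 0, 0, 0, 0, -140, 191, 3, 0, 0, 0, 0, -146, 200, 3, 0, 0, 0, 0, -151, 210, 3, 0, 0, 0, 0, -151, 210, 3, 0, 0, 0])

```text
invalid input
```

Run:
```python
from h import *
from bench import arm
st=arm.state();print(cr(st['tcp_pos']),st['qpos'])
for n in("side",):
    d=arm.read_camera(n);np.save(f"{n}2.npy",d,allow_pickle=True)
    f=d['frame'][80:265,150:370]
    cv2.imwrite(f"pics/{n}2.png",cv2.resize(np.clip(f[:,:,::-1]*1.4,0,255).astype('uint8'),None,fx=3.2,fy=3.2,interpolation=cv2.INTER_CUBIC))
```

```text
[0.1515 0.0778 0.3534] [-0.2482  0.4656  0.0631  1.3204 -0.0243  1.3588 -0.0684]
```

View pics/side2.png

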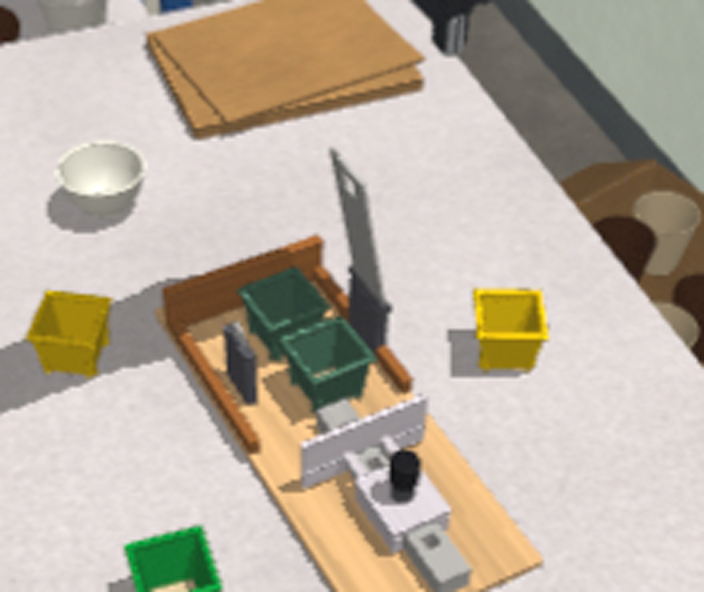

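The call was refused (an extra number), so nothing moved. I'm sending it again.

Call:
carry_out(motion=[0, 0, 45, 1, 0, 0, 0, 0, 0, 90, 3, 0, 0, 0, 0, 0, 130, 5, 0, 0, 0, 0, 0, 146, 5, 0, 0, 0, 0, -20, 146, 5, 0, 0, 0, 0, -45, 146, 5, 0, 0, 0, 0, -60, 146, 5, 0, 0, 0, 0, -69, 146, 5, 0, 0, 0, 0, -79, 148, 5, 0, 0, 0, 0, -89, 152, 5, 0, 0, 0, 0, -99, 156, 5, 0, 0, 0, 0, -109, 161, 5, 0, 0, 0, 0, -118, 168, 5, 0, 0, 0, 0, -126, 175, 5, 0, 0, 0, 0, -134, 183, 5, 0, 0, 0, 0, -140, 191, 5, 0, 0, 0, 0, -146, 200, 5, 0, 0, 0, 0, -151, 210, 5, 0, 0, 0, 0, -151, 210, 5, 0, 0, 0])

```text
time: 4.15
tcp_pos: [0.5232, 0.1012, 0.142]
tool_rot: [-1.572, -0.091, 0.101]
ft_force: [-0.4, 1.1, 0.4]
gripper_width: 0.003
```

Run:
```python
from h import *
from bench import arm
st=arm.state();print(cr(st['tcp_pos']),st['qpos'])
for n in("side",):
    d=arm.read_camera(n);np.save(f"{n}2.npy",d,allow_pickle=True)
    f=d['frame'][80:265,150:370]
    cv2.imwrite(f"pics/{n}2b.png",cv2.resize(np.clip(f[:,:,::-1]*1.4,0,255).astype('uint8'),None,fx=3.2,fy=3.2,interpolation=cv2.INTER_CUBIC))
```

```text
[-0.0031  0.0855  0.142 ] [-0.2747  0.3957  0.0386  1.941  -0.0172  0.8121 -0.1052]
```

View pics/side2b.png

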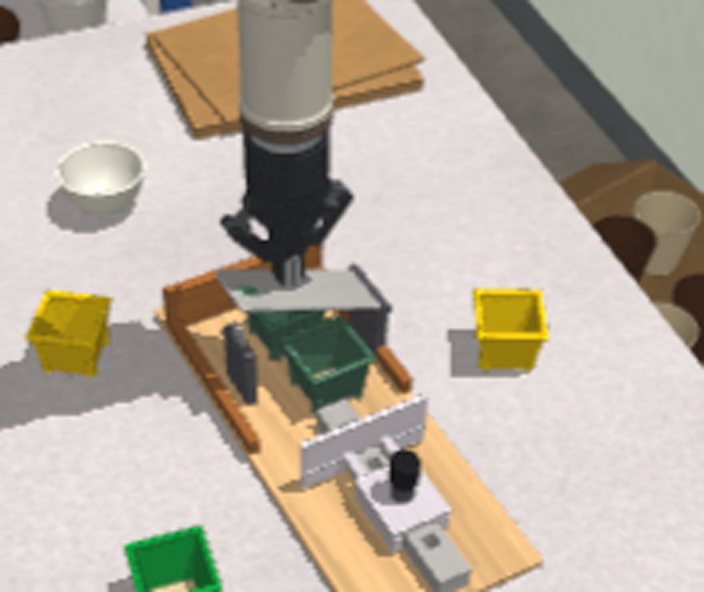

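The hasp is down to roughly 0.4 rad with the fingertips on it at (290,275). The pots have not moved. Next I press it closed.

Call:
carry_out(motion=[0, -4, 9, 0, 0, 0, 0, 0, -7, 18, 0, 0, 0, 0, 0, -9, 26, 0, 0, 0, 0, 0, -10, 33, 0, 0, 0, 0, 0, -10, 38, 0, 0, 0, 0, 0, -10, 42, 0, 0, 0, 0, 0, -10, 44, 0, 0, 0, 0, 0, -10, 45, 0, 0, 0, 0, 0, -10, 45, 0, 0, 0, 0, 0, -10, 45, 0, 0, 0, 0, 0, -10, 45, 0, 0, 0, 0])

```text
time: 5.3
tcp_pos: [0.5137, 0.0999, 0.1007]
tool_rot: [-1.572, -0.091, 0.1]
ft_force: [-10.7, -3.0, 29.8]
gripper_width: 0.005
```

Run:
```python
from h import *
from bench import arm
st=arm.state();print(cr(st['tcp_pos']),st['qpos'])
for n in("side",):
    d=arm.read_camera(n);np.save(f"{n}3.npy",d,allow_pickle=True)
    f=d['frame'][80:265,150:370]
    cv2.imwrite(f"pics/{n}3.png",cv2.resize(np.clip(f[:,:,::-1]*1.4,0,255).astype('uint8'),None,fx=3.2,fy=3.2,interpolation=cv2.INTER_CUBIC))
```

```text
[-0.0128  0.0855  0.1007] [-0.2737  0.4454  0.0351  1.9872 -0.0199  0.7155 -0.1053]
```

View pics/side3.png

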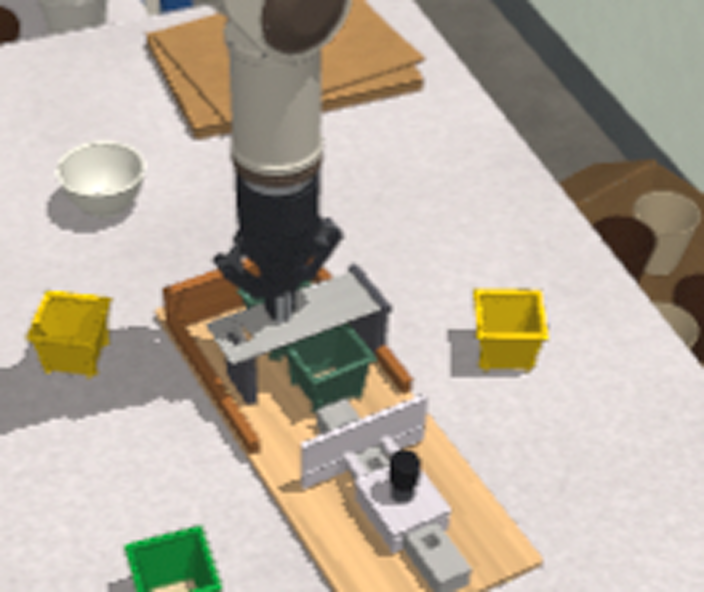

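The hasp lies level: tips at z 0.087 with 30 N against its stop, and its slot is over the staple at (235,335). Next, lift and move above the knob with the jaws open.

Call:
carry_out(motion=[0, 0, -20, 0, 0, 0, 0, 0, 0, -60, 0, 0, 0, 0, 30, 0, -100, -10, 0, 0, 0, 60, 3, -110, -45, 0, 0, 0, 85, 6, -110, -80, 0, 0, 0, 85, 9, -110, -115, 0, 0, 0, 85, 12, -110, -150, 0, 0, 0, 85, 14, -110, -180, 0, 0, 0, 85, 15, -110, -205, 0, 0, 0, 85, 15, -100, -215, 0, 0, 0, 85, 15, -90, -215, 0, 0, 0, 85, 15, -90, -215, 0, 0, 0, 85, 15, -90, -215, 0, 0, 0])

```text
time: 6.65
tcp_pos: [0.5546, -0.1091, 0.1903]
tool_rot: [-1.57, -0.092, 0.103]
ft_force: [-0.2, -0.8, 0.5]
gripper_width: 0.998
```

Run:
```python
from h import *
from bench import arm
st=arm.state();print(cr(st['tcp_pos']),st['qpos'],st['ft_force'])
print(rel(st,[.5548,-.1123,.076],YAW))
for n in("side",'top'):
    d=arm.read_camera(n);np.save(f"{n}4.npy",d,allow_pickle=True)
    f=d['frame'][80:265,150:370] 
    cv2.imwrite(f"pics/{n}4.png",cv2.resize(np.clip(f[:,:,::-1]*1.4,0,255).astype('uint8'),None,fx=3.2,fy=3.2,interpolation=cv2.INTER_CUBIC))
```

```text
[ 0.0018 -0.127   0.1903] [ 0.0339  0.3837  0.1381  1.83   -0.0597  0.939   0.3219] [-0.1556 -0.768   0.4584]
[array([  0.6608, 114.3243,  -3.086 ]), array([ 0.0757, -0.0496, -0.4342])]
```

View pics/side4.png

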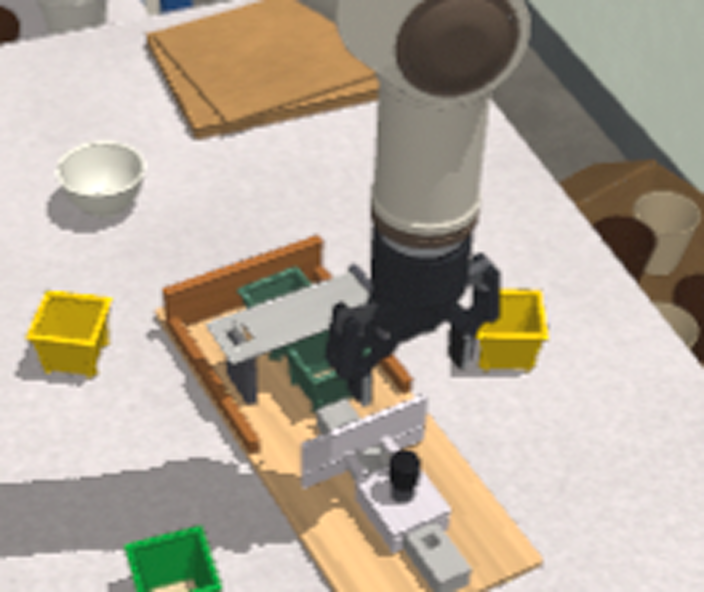

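View pics/top4.png

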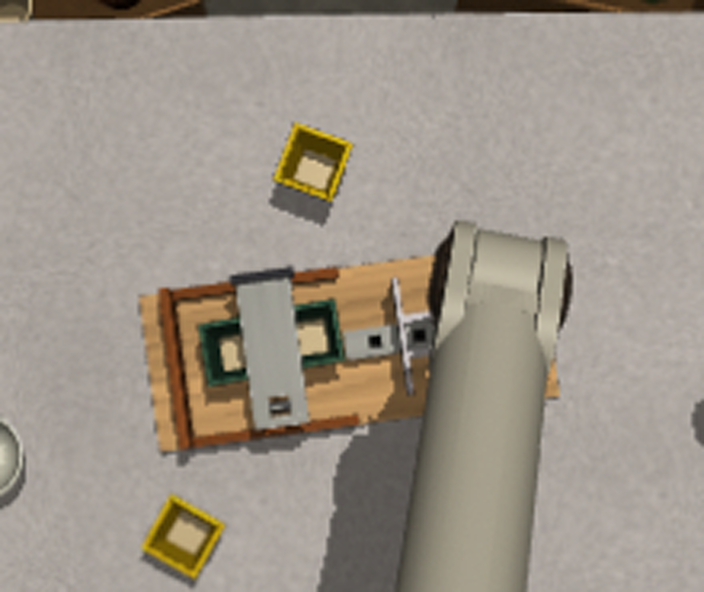

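The hasp is closed, with its slot over the staple at (280,405) in the top view and the pots unmoved. The jaws straddle the knob line, so I descend and grip.

Call:
carry_out(motion=[85, 1, 30, -3, 0, 0, 0, 85, 1, 60, -3, 0, 0, 0, 85, 1, 85, -3, 0, 0, 0, 85, 1, 103, -3, 0, 0, 0, 85, 1, 112, -3, 0, 0, 0, 85, 1, 114, -3, 0, 0, 0, 85, 1, 114, -3, 0, 0, 0, 40, 1, 114, -3, 0, 0, 0, 20, 1, 114, -3, 0, 0, 0, 20, 1, 114, -3, 0, 0, 0, 20, 1, 114, -3, 0, 0, 0, 20, 1, 114, -3, 0, 0, 0, 20, 1, 114, -3, 0, 0, 0, 20, 1, 114, -3, 0, 0, 0, 20, 1, 114, -3, 0, 0, 0], squeeze=40)

```text
time: 8.25
tcp_pos: [0.5537, -0.1133, 0.0778]
tool_rot: [-1.571, -0.089, 0.104]
ft_force: [-7.8, 0.5, 10.2]
gripper_width: 0.312
```

Run:
```python
from h import *
from bench import arm
st=arm.state();print(cr(st['tcp_pos']),st['ft_force'],st['moment'],st['gripper_width']*85)
for n in("side",):
    d=arm.read_camera(n);np.save(f"{n}5.npy",d,allow_pickle=True)
    f=d['frame'][140:270,190:350] 
    cv2.imwrite(f"pics/{n}5.png",cv2.resize(np.clip(f[:,:,::-1]*1.6,0,255).astype('uint8'),None,fx=4.5,fy=4.5,interpolation=cv2.INTER_CUBIC))
```

```text
[ 0.0004 -0.131   0.0778] [-7.7541  0.4564 10.1617] [-0.0201  1.53   -0.0123] 26.509030097939746
```

View pics/side5.png

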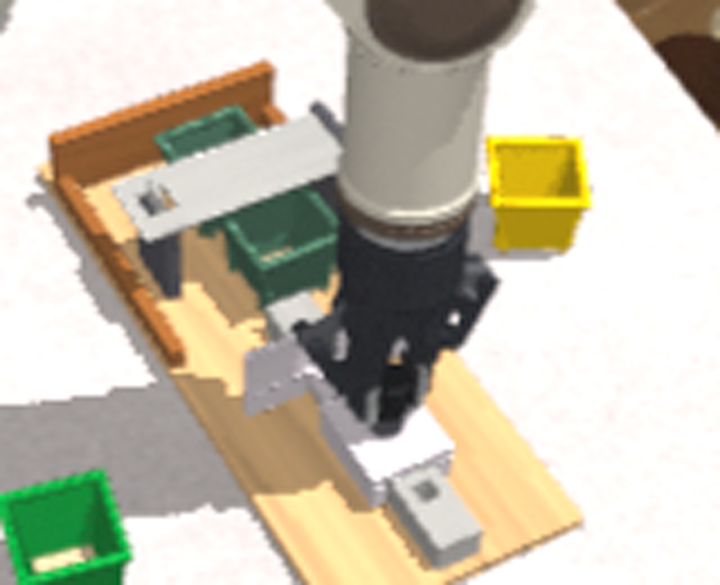

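The fingers grip the knob: opening 26.5 mm, TCP z 0.078. Next, lift.

Call:
carry_out(motion=[20, 0, -3, 0, 0, 0, 0, 20, 0, -6, 0, 0, 0, 0, 20, 0, -9, 0, 0, 0, 0, 20, 0, -12, 0, 0, 0, 0, 20, 0, -15, 0, 0, 0, 0, 20, 0, -15, 0, 0, 0, 0, 20, 0, -15, 0, 0, 0, 0, 20, 0, -15, 0, 0, 0, 0])

```text
time: 9.1
tcp_pos: [0.5536, -0.1133, 0.0925]
tool_rot: [-1.571, -0.089, 0.105]
ft_force: [-0.4, -0.9, -6.0]
gripper_width: 0.316
```

Run:
```python
from h import *
from bench import arm
st=arm.state();print(cr(st['tcp_pos']),st['ft_force'],st['moment'],st['gripper_width']*85, rel(st,st['tcp_pos'],YAW)[1])
for n in("side",):
    d=arm.read_camera(n);np.save(f"{n}6.npy",d,allow_pickle=True)
    f=d['frame'][140:270,190:350] 
    cv2.imwrite(f"pics/{n}6.png",cv2.resize(np.clip(f[:,:,::-1]*1.6,0,255).astype('uint8'),None,fx=4.5,fy=4.5,interpolation=cv2.INTER_CUBIC))
```

```text
[ 0.0002 -0.131   0.0925] [-0.389  -0.9343 -6.0257] [-0.0789 -0.1795 -0.0255] 26.862912607519622 [ 0.0801 -0.1125 -0.602 ]
```

View pics/side6.png

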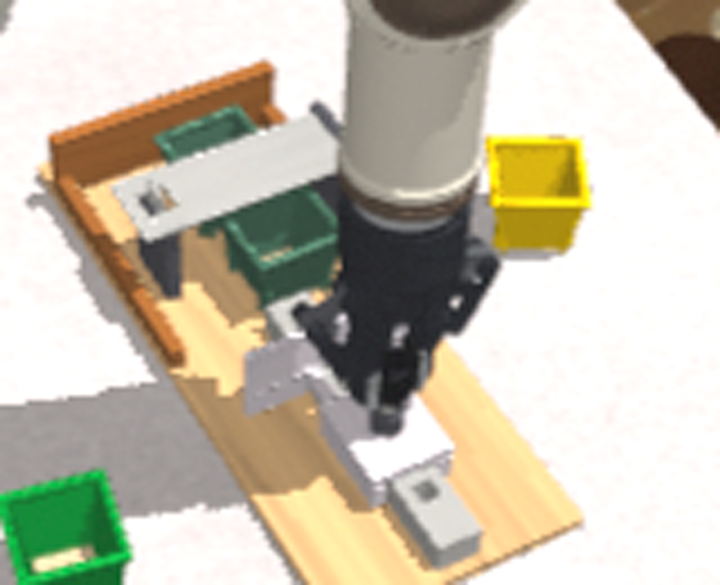

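Force is 6 N down and the lift 14.7 mm, so the pin is clear. Next, slide 50 mm.

Call:
carry_out(motion=[20, 0, -1, 4, 0, 0, 0, 20, 0, -1, 8, 0, 0, 0, 20, 0, -1, 13, 0, 0, 0, 20, 0, -1, 18, 0, 0, 0, 20, 0, -1, 23, 0, 0, 0, 20, 0, -1, 28, 0, 0, 0, 20, 0, -1, 33, 0, 0, 0, 20, 0, -1, 38, 0, 0, 0, 20, 0, -1, 42, 0, 0, 0, 20, 0, -1, 46, 0, 0, 0, 20, 0, -1, 49, 0, 0, 0, 20, 0, -1, 50, 0, 0, 0, 20, 0, -1, 50, 0, 0, 0, 20, 0, -1, 50, 0, 0, 0, 20, 0, -1, 50, 0, 0, 0])

```text
time: 10.65
tcp_pos: [0.5472, -0.0631, 0.0933]
tool_rot: [-1.57, -0.088, 0.106]
ft_force: [-2.0, 0.5, -4.9]
gripper_width: 0.314
```

Run:
```python
from h import *
from bench import arm
st=arm.state();print(cr(st['tcp_pos']),st['ft_force'],st['moment'],st['gripper_width']*85, rel(st,st['tcp_pos'],YAW)[1])
for n in("side",):
    d=arm.read_camera(n);np.save(f"{n}7.npy",d,allow_pickle=True)
    f=d['frame'][140:270,190:350] 
    cv2.imwrite(f"pics/{n}7.png",cv2.resize(np.clip(f[:,:,::-1]*1.6,0,255).astype('uint8'),None,fx=4.5,fy=4.5,interpolation=cv2.INTER_CUBIC))
```

```text
[ 0.0002 -0.0805  0.0933] [-2.0368  0.4772 -4.9143] [0.1189 0.0535 0.0205] 26.72684837586845 [ 0.0378 -0.098  -0.6301]
```

View pics/side7.png

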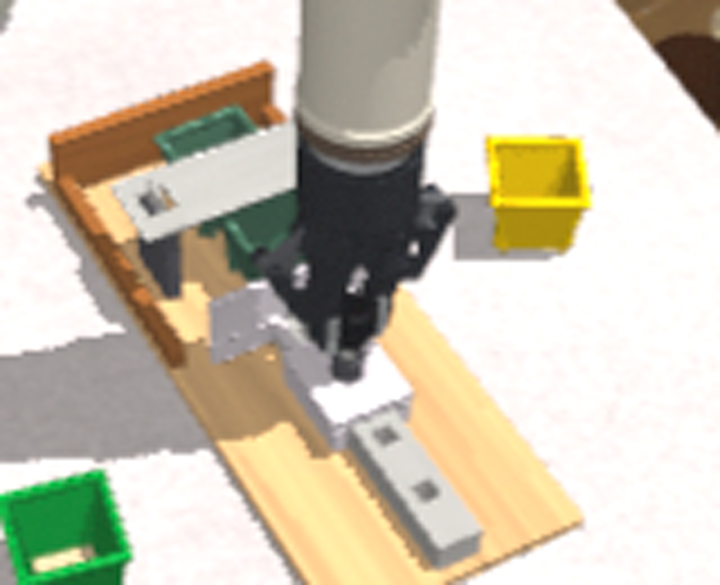

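The stop slid 50.5 mm and two empty holes now show behind it at (385,435) and (428,490). Next, lower.

Call:
carry_out(motion=[20, 0, 3, 0, 0, 0, 0, 20, 0, 6, 0, 0, 0, 0, 20, 0, 9, 0, 0, 0, 0, 20, 0, 12, 0, 0, 0, 0, 20, 0, 14, 0, 0, 0, 0, 20, 0, 16, 0, 0, 0, 0, 20, 0, 17, 0, 0, 0, 0, 20, 0, 17, 0, 0, 0, 0, 20, 0, 17, 0, 0, 0, 0, 20, 0, 17, 0, 0, 0, 0])

```text
time: 11.7
tcp_pos: [0.5473, -0.0632, 0.0778]
tool_rot: [-1.57, -0.089, 0.105]
ft_force: [-6.0, 1.4, 8.6]
gripper_width: 0.314
```

Run:
```python
from h import *
from bench import arm
st=arm.state();print(cr(st['tcp_pos']),st['ft_force'],st['moment'],st['gripper_width']*85)
for n in("side",'top'):
    d=arm.read_camera(n);np.save(f"{n}8.npy",d,allow_pickle=True)
    f=d['frame'][140:270,190:350] 
    cv2.imwrite(f"pics/{n}8.png",cv2.resize(np.clip(f[:,:,::-1]*1.6,0,255).astype('uint8'),None,fx=4.5,fy=4.5,interpolation=cv2.INTER_CUBIC))
```

```text
[ 0.0003 -0.0805  0.0778] [-5.966   1.3506  8.5824] [0.1666 1.0447 0.0169] 26.723056867158924
```

View pics/side8.png

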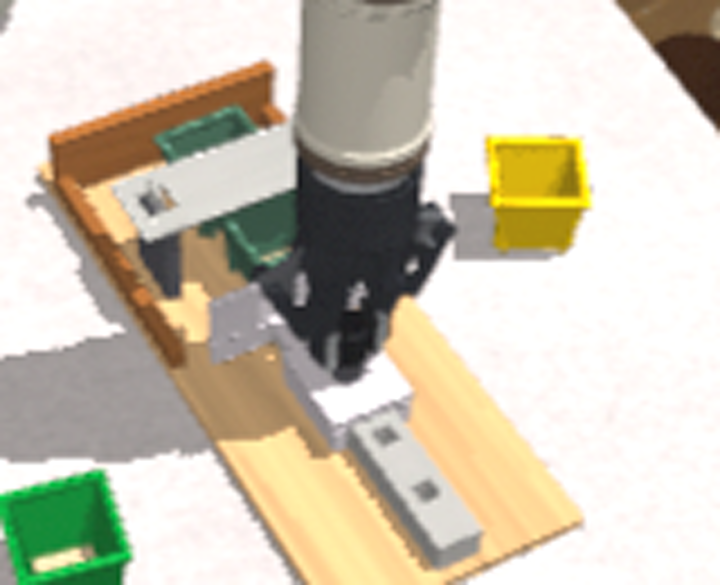

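The TCP is back at z 0.0778, the same height as with the pin down at the start, and is now pressing with 8.6 N. I hold briefly and check again.

Call:
carry_out(motion=[20, 0, 2, 0, 0, 0, 0, 20, 0, 2, 0, 0, 0, 0, 20, 0, 2, 0, 0, 0, 0, 20, 0, 2, 0, 0, 0, 0])

```text
time: 12.2
tcp_pos: [0.5474, -0.0632, 0.0777]
tool_rot: [-1.569, -0.089, 0.105]
ft_force: [-8.2, 0.1, 14.4]
gripper_width: 0.314
```

View pics/top8.png

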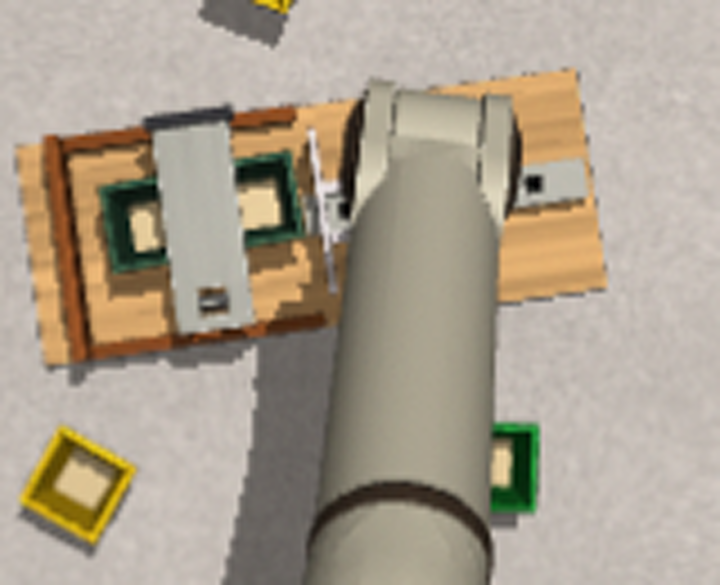

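The top view shows the hasp closed, with its slot over the staple at (212,300). The stop plate at (320,210) sits just short of the upright jade pot, without touching it.

Run:
```python
from bench import arm
s=arm.state();print(s['tcp_pos'],s['ft_force'],s['gripper_width']);print(arm.job_done())
```

```text
[ 0.54735943 -0.0631628   0.07773073] [-8.22798169  0.08557836 14.37982379] 0.3138015218474121
the job is handed in; nothing more can be done
None
```

I closed the hasp, moved the stop one hole towards the pots, let the pin drop home, and handed the job in at about 12.2 s while still gripping the knob. No verdict is reported.

- **Hasp:** pressed level onto its stop, with the fingertips at z 0.087 m and about 30 N. Both cameras show its slot over the staple.
- **Plunger and stop:** the knob was lifted 14.7 mm with about 6 N of spring pull, and the stop slid 50.5 mm by the arm's own reading.
- **Pin:** the TCP height is back to 0.0777 m, against 0.0778 m when I first gripped the knob with the pin down. The gripper presses down with about 14 N.
- **Grip:** the opening held steady at about 27 mm on the 28 mm knob.
- **Pots:** both jade pots looked upright and unmoved, with the stop plate clear of the nearer one. The bowl and the brown pot were outside the last close-up pictures, but the arm did not go near them at low height.

**Problems:** one move call was refused because of a typing error, and nothing moved. The first knob position I measured was about 2 mm off the position worked out from the cradle. Once gripped, the knob read within 1 mm of the worked-out position.

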